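# Flip one rocker of an option switch box with a stylus

### The arm

A 7-joint arm with a two-finger parallel gripper is mounted at the origin on the work surface; the furniture and walls round the work are solid. World frame = base frame: x ahead of the robot, y to its left, z up, the work surface at z = 0. Lengths are in mm, angles in rad, forces in N, time in s.
With the tool pointing down it reaches from about 350 to 900 mm from the base axis. Payload 19.9 kg.
Tool frame: the origin (TCP) lies where the fingers leave the gripper's body, on its centre line; the fingertips stand 73 mm ahead of it and the grasp point (between the pads) lies 54 mm ahead of it; x points along the fingers, y is the direction in which the jaws open and shut, and the axes are right-handed (so a half turn about x gives the same grasp; the last joint's range is limited). The gripper opens to 85 mm and grips with 20 to 120 N. Pads are 22 mm wide; open, the fingers measure 114 mm over their backs; the gripper's body (76 mm by 85 mm) begins 54 mm behind the grasp point. The pads swing forward as they close: fully open they stand 13 mm farther back than shut.
Start: joints at [1.196, 0.417, -0.01, 1.614, 0.005, 1.111, -0.053], TCP at [204.181, -590.694, 303.86] pointing down, gripper open.
Joint ranges: [-2.81, 2.81], [-0.39, 2.02], [-1.27, 1.25], [0.06, 2.57], [-1.19, 4.33], [0.19, 2], [-2.82, 2.82]. Speed limits (rad/s): [1.89, 1.89, 2.39, 2.39, 3.01, 3.01, 3.01].

### API

Orientations are given as a 3x3 rotation matrix whose columns are the frame's x, y, z axes.
In Python, from cell import telemetry, vision, bot gives the robot as it stands. The module is installed in compiled form; this text tells all that it offers.
- The arm moves only by the tool move_arm, never from a script. Its argument "rows" is a list of rows, each a list of 7 numbers: the shift along the tool's x, y, z in cm, then the turn, a rotation vector about the tool's x, y, z in rad, then the opening, from -1 (shut) to 1 (fully open). In form: [[x, y, z, wx, wy, wz, grip], ...]. A call has 1 to 20 rows; each row is the pose to reach, as a shift and turn from the pose commanded when the call began, along the tool's axes at that moment; what a row does not reach only later rows make up. A row lasts 1/8 s, in which the tool goes at most 62.5 mm and 10.7 degrees, less where a joint would pass 70% of its speed; a pose out of reach is approached as far as the arm can. A call with a gripper value outside its range is refused whole. The fingers move at their own pace and stop on an object; "force" is the grip in N (left out, the last holds). Time passes only in rows, so rows that repeat a pose let the fingers close. It gives the time, the measured TCP pose, the force and the opening at its end, in the units of the state.
- telemetry.read_state(): the state, without advancing time (a new reading comes with each control period).
- vision.capture(name): name is "scene" or "top"; returns the picture (400x640x3 uint8, red, green, blue); there is no depth.
- vision.get_calibration(name): a dict with "K" (3x3 intrinsics, pixels), "T" (4x4, takes a point from camera to world coordinates). Camera axes: x right, y down, z forward; pixel columns grow to the right and rows downward; lengths in mm; the calibration is good to about 2 mm. A picture is of the moment at which its call begins. get_calibration takes no time and is no camera call.
- bot.sign_off(): hands the job in, once; it reports no verdict.
The state is a dict: "clock": time; "q": joint angles; "qvel": joint speeds; "joint_torque": joint torques, N m; "tool_pos": TCP position; "tool_rot": TCP orientation; "force": force on the tool from outside, world axes, zero at the start; "torque": the same for the moment, N m; "grip_width": finger opening in mm.
Only numpy, scipy, OpenCV 4.12 (cv2) and the standard library are available. Lean on these libraries where they do the work, as an engineer would, in place of code of your own. Each camera call takes 0.05 s, during which the arm holds its last target. There are 200 camera calls.

### The job

Take the stylus out of its stand and use its tip to press down the raised end of the second rocker, counted from the cable-gland end of the four-rocker switch box, so that it tips fully over to its other side. Leave the other three rockers as they are, do not touch the box with the gripper or arm, and then put the stylus back upright in its stand, resting on its collar.

Things in the scene. Friction and masses are not known exactly. Their poses are not given: they have to be found in the camera images.
- switch_box: Low grey box fixed to the desk, 64 (x) x 130 (y) x 38 mm, black foot rim; origin: centre of its underside, z up. A round black cable gland (22 mm across, 20 mm long) is on its +y end only. Four plain white rockers sit in a row on top; hinge lines along y, 42 mm above the desk, at x = 0 and y = +39, +13, -13, -39 mm. Bezel bars 41.5 mm high run along both long sides, 22.5 to 28.5 mm from the middle.
- rocker_1 (a joint): Tilt of the rocker nearest the gland (y = +39 mm). -0.26 rad: its +x end (box axes) is up, -x end down; +0.26: the reverse. Starts near +0.26; leave it so. Each rocker is 20 mm wide, 38 mm long (19 mm either side of its hinge) and a shallow V: its raised half slopes up outward at 0.42 rad, its lowered half down outward at 0.10 rad.
- rocker_2 (a joint): Tilt of the second rocker from the gland (y = +13 mm), the one to flip: starts near -0.26 rad (+x end up), wanted near +0.26 (+x end down). At box x = +13, y = +13 mm the top of its raised half is 48 mm above the desk, 41 mm when flipped. Pushing it down there takes 2 to 3 N; it stops hard at both ends and stays where it is left.
- rocker_3 (a joint): Tilt of the third rocker from the gland (y = -13 mm), same kind and signs. Starts near +0.26 rad (-x end up); leave it so.
- rocker_4 (a joint): Tilt of the rocker farthest from the gland (y = -39 mm), same kind and signs. Starts near -0.26 rad (+x end up); leave it so.
- stylus: Loose stylus, 130 mm long, 60 g, round, standing upright in its stand, tip down. Origin: at its tip; z runs up along it to the butt. Steel shaft 6 mm across from z = 0 to 55 mm (tip tapered to 3 mm across); black collar 26 mm across from z = 55 to 61 mm; black handle 18 mm across from z = 61 to 130 mm, where it is gripped.
- stylus_stand: Plain aluminium block 56 x 56 x 60 mm, fixed to the desk, with one upright hole in the middle of its top, 15 mm across and 57 mm deep. Origin: centre of its underside; z up. The stylus's shaft hangs loosely in the hole, its collar resting flat on the top, so that the stylus's tip is then 5 mm above the desk and its axis within 4.5 mm of the hole's.
There are look-alikes about, which are no part of the job. What is shaped like the stylus but blue is not meant.

How it is judged (in metres and radians):
On the way, in this order (a step that is already met when the one before it is completed fails the run):
1. the stylus is lifted out of its stand (height (world z) of stylus above 0.062 m), for 0.1 s.
2. the second rocker is tipped over, with the stylus's tip on its pressed half (value of joint rocker_2 above 0.17 rad and x of stylus in the frame of switch_box between 0 and 0.024 m and y of stylus in the frame of switch_box between 0 and 0.026 m and z of stylus in the frame of switch_box below 0.055 m), for 0.02 s.
At the end, for the whole second after the job is handed in: Rocker 2 is tipped over (past +0.17 rad), rockers 1 and 3 still past +0.17, rocker 4 past -0.17; the stylus stands in its stand, collar down (within 5 mm), within 10 mm of the hole's centre, under 7 degrees of tilt, at rest (value of joint each of rocker_2, rocker_1, rocker_3 above 0.17 rad and value of joint rocker_4 below -0.17 rad and horizontal distance between stylus and stylus_stand below 0.01 m and z of stylus in the frame of stylus_stand between 0 and 0.01 m and angle between stylus's own z axis and vertical below 0.12 rad and linear speed of stylus below 0.02 m/s); the robot touches nothing.
It fails at once if another rocker is tipped past the middle (value of joint any of rocker_1, rocker_3 below 0 rad or value of joint rocker_4 above 0 rad).
It fails at once if the gripper or the arm pushes the switch box (over 1 N) (contact force between any of the fingers, the arm and switch_box above 1 N).
It also fails if it takes over 48 s, if anything falls off the work surface, if the arm or the gripper's body presses on something with over 40 N, if the wrist force passes 120 N, or if a joint passes its speed limit or range.

## Working session

There is one attempt and no reset: what is moved stays moved. The work goes in short steps, Python scripts to look and compute and a tool call to move; the robot and the scene stay as the last step left them, time stands still between calls to the robot, and variables do not carry over. Pictures are saved under pics/ and viewed, about 8 in all and at most 12, crops included, and the job is handed in when it is done.

Besides the shell and the picture viewer there is one more tool, called after "Emit:" in YAML: its name, and indented under it one key for each argument. move_arm: Moves the arm, as the interface text tells. Its arguments: {"type":"object","properties":{"rows":{"type":"array","items":{"type":"array","items":{"type":"number"}}},"force":{"type":"number"}},"required":["rows"]}

```bash
mkdir -p pics
python3 - <<'E'
from cell import telemetry, vision
import cv2, numpy as np
np.set_printoptions(precision=3,suppress=True)
for n in("scene","top"):
    im=vision.capture(n); cv2.imwrite(f"pics/{n}0.png",im[:,:,::-1]); c=vision.get_calibration(n); print(n,c["K"],c["T"])
s=telemetry.read_state(); print(s)
E
```

```text
scene [[520.356   0.    314.572]
 [  0.    520.356 209.768]
 [  0.      0.      1.   ]] [[   0.799   -0.229    0.557   29.922]
 [  -0.602   -0.332    0.726 -575.818]
 [   0.019   -0.915   -0.403  413.49 ]
 [   0.       0.       0.       1.   ]]
top [[376.974   0.    316.436]
 [  0.    376.974 201.741]
 [  0.      0.      1.   ]] [[  0.019  -0.989   0.148 371.127]
 [ -0.999  -0.024  -0.029  71.107]
 [  0.032  -0.148  -0.989 884.038]
 [  0.      0.      0.      1.   ]]
{'clock': 0.1, 'q': array([ 1.196,  0.418, -0.01 ,  1.614,  0.005,  1.111, -0.053]), 'qvel': array([ 0.002,  0.   , -0.002, -0.002, -0.001, -0.   , -0.002]), 'joint_torque': array([  0.002, -86.582,   0.68 , -43.563,   0.019,   0.005,   0.   ]), 'tool_pos': array([ 204.096, -590.504,  303.333]), 'tool_rot': array([[-0.   ,  0.327, -0.945],
       [ 0.001, -0.945, -0.327],
       [-1.   , -0.001,  0.   ]]), 'force': array([ 0.665, -0.226, -0.433]), 'torque': array([ 0.001, -0.096,  0.015]), 'grip_width': 85.47038865097852}
```

View pics/scene0.png

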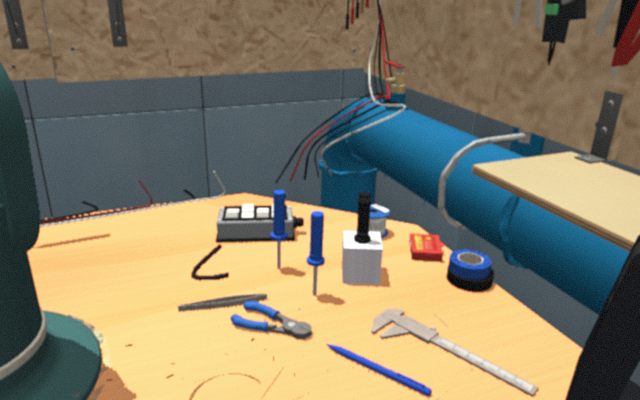

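View pics/top0.png

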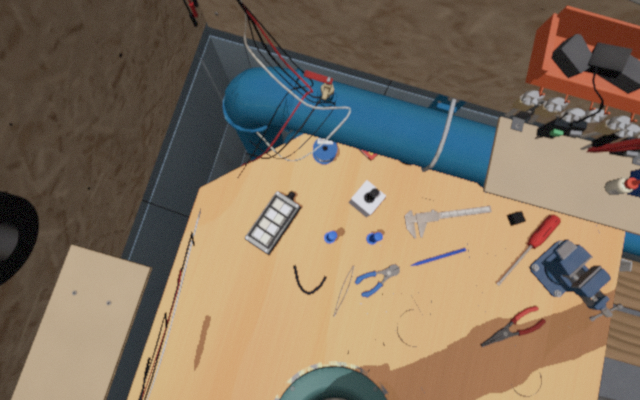

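The top view shows the switch box at about (273,222) with its gland at (293,194), and the aluminium stand with the black stylus at (369,197). There are two blue look-alikes at (333,236) and (375,237). The black one in the stand, at (369,197) in top and (363,215) in scene, fits the description; the blue ones don't. I'll confirm this in an enlarged crop and measure.

```bash
cat > h.py <<'E'
import numpy as np, cv2
from cell import vision
np.set_printoptions(precision=2,suppress=True)
def ray(n,u,v):
    c=vision.get_calibration(n); T=c["T"]; d=T[:3,:3]@np.linalg.inv(c["K"])@[u,v,1]; return T[:3,3],d/np.linalg.norm(d)
def onz(n,u,v,z):
    o,d=ray(n,u,v); return o+d*(z-o[2])/d[2]
def proj(n,p):
    c=vision.get_calibration(n); q=np.linalg.inv(c["T"])@np.append(p,1); q=c["K"]@q[:3]; return q[:2]/q[2]
E
python3 - <<'E'
from h import *
t=cv2.imread("pics/top0.png"); s=cv2.imread("pics/scene0.png")
a=cv2.resize(t[140:270,230:400],(0,0),fx=4.5,fy=4.5,interpolation=cv2.INTER_CUBIC)[:, :765]
cv2.imwrite("pics/c1.png",a)
b=cv2.resize(s[180:300,210:400],(0,0),fx=4.2,fy=4.2,interpolation=cv2.INTER_CUBIC); cv2.imwrite("pics/c2.png",b)
hsv=cv2.cvtColor(t,cv2.COLOR_BGR2HSV)
m=((hsv[...,1]<60)&(hsv[...,2]>150)).astype(np.uint8)
n,l,st,ce=cv2.connectedComponentsWithStats(m)
for i in range(1,n):
    x,y,w,h,A=st[i]
    if 230<x<400 and 150<y<260 and A>15: print(st[i],ce[i],onz("top",*ce[i],60),onz("top",*ce[i],44))
E
```

```text
[351 180  35  35 523] [367.28 197.55] [506.88 -65.64  60.  ] [509.52 -68.29  44.  ]
[274 191  25  17  85] [286.22 198.95] [499.4  114.17  60.  ] [501.89 115.    44.  ]
[272 199  20  17 181] [281.69 206.66] [482.   123.59  60.  ] [484.15 124.61  44.  ]
[265 208  19  17 167] [274.37 216.01] [460.96 138.92  60.  ] [462.71 140.24  44.  ]
[259 218  20  17 180] [268.47 226.07] [438.62 150.95  60.  ] [439.93 152.5   44.  ]
[252 227  19  18 183] [261.09 235.57] [417.62 166.14  60.  ] [418.52 167.98  44.  ]
[323 230  12  14  29] [327.72 237.28] [416.95  21.19  60.  ] [417.84  20.22  44.  ]
[366 232  11  13  24] [369.62 239.21] [414.64 -70.7   60.  ] [415.48 -73.45  44.  ]
[245 235  23  17  91] [255.68 243.05] [401.23 177.14  60.  ] [401.82 179.2   44.  ]
```

View pics/c1.png

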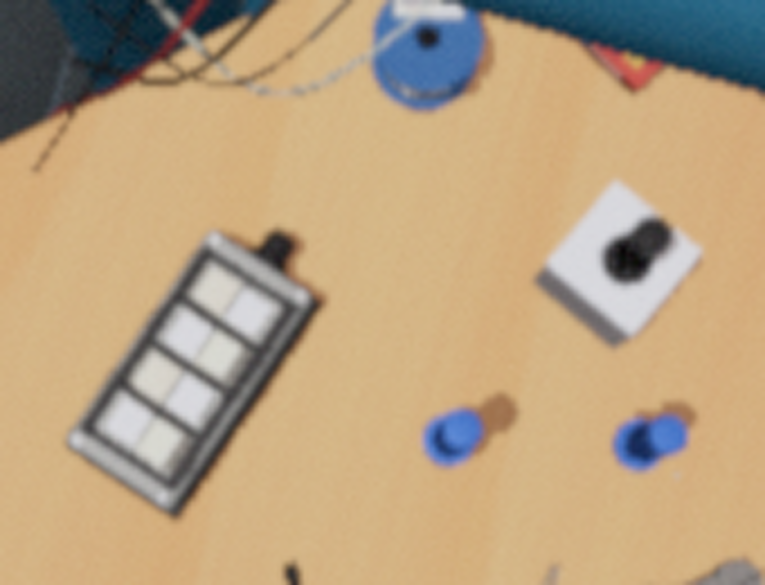

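View pics/c2.png

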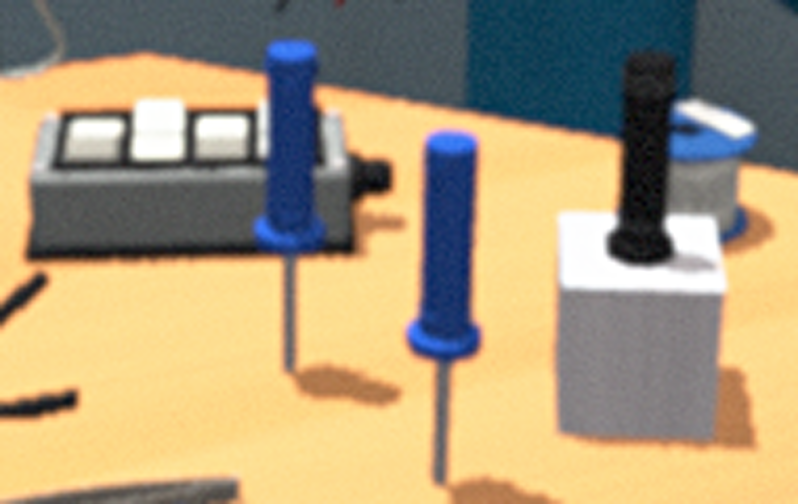

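The crops confirm it. The stand at (369,197) holds the black stylus, its collar at (369,198) in top and (362,238) in scene. The blue ones stand free. Rockers 2 and 4 share one tilt, and 1 and 3 share the other. Next I'll locate the stylus from both views.

```bash
cat >> h.py <<'E'
def tri(uv1,n1,uv2,n2):
    o1,d1=ray(n1,*uv1);o2,d2=ray(n2,*uv2)
    A=np.stack([d1,-d2],1);s=np.linalg.lstsq(A,o2-o1,rcond=None)[0]
    p,q=o1+s[0]*d1,o2+s[1]*d2; return (p+q)/2,np.linalg.norm(p-q)
E
python3 - <<'E'
from h import *
t=cv2.imread("pics/top0.png"); s=cv2.imread("pics/scene0.png")
def comps(im,m,x0,x1,y0,y1,a=20):
    k=np.zeros(m.shape,np.uint8);k[y0:y1,x0:x1]=m[y0:y1,x0:x1]
    c,_=cv2.findContours(k,cv2.RETR_EXTERNAL,cv2.CHAIN_APPROX_NONE); return [q for q in c if cv2.contourArea(q)>a]
ht=cv2.cvtColor(t,cv2.COLOR_BGR2HSV);hs=cv2.cvtColor(s,cv2.COLOR_BGR2HSV)
w=(ht[...,1]<60)&(ht[...,2]>150)
for c in comps(t,w,345,395,170,220,100):
    r=cv2.minAreaRect(cv2.convexHull(c)); print("stand rect",r)
    P=np.array([onz("top",*p,60)[:2] for p in cv2.boxPoints(r)]);print(P,P.mean(0),np.linalg.norm(P-np.roll(P,1,0),axis=1))
for n,h,b in(("top",ht,(345,395,170,220)),("scene",hs,(345,385,185,250))):
    for c in comps(None,h[...,2]<70,*b,20): print(n,"black",cv2.boundingRect(c),cv2.minAreaRect(c))
print("collar top",onz("top",369.3,197.8,66),"butt top",onz("top",375.6,192.4,135))
print("tri collar",tri((369.3,197.8),"top",(362.4,238.8),"scene"),"butt",tri((375.6,192.4),"top",(364.8,194.8),"scene"))
B=np.array([451.6,146.6]);y=np.array([np.cos(-.577),np.sin(-.577)]);x=np.array([-y[1]*-1,-y[0]]);print(x,y)
for yy in(39,13,-13,-39):
    for xx in (-13,13): p=B+x*xx+y*yy; print(yy,xx,p,proj("scene",[*p,44]),proj("top",[*p,44]))
for n,px in(("top",(490,190)),): print([onz(n,*px,z) for z in(0,200,300)])
E
```

```text
stand rect ((368.3114929199219, 196.92625427246094), (26.247560501098633, 25.863449096679688), 39.80556869506836)
[[ 503.9   -26.97]
 [ 549.89  -63.94]
 [ 512.8  -109.08]
 [ 467.39  -71.89]] [508.5  -67.97] [57.88 59.   58.43 58.71]
top black (365, 190, 13, 12) ((371.2500305175781, 195.25001525878906), (7.77817440032959, 14.142135620117188), 45.0)
scene black (355, 191, 17, 52) ((363.1560974121094, 216.5345458984375), (14.138326644897461, 51.08718490600586), 3.012787342071533)
collar top [505.44 -69.12  66.  ] butt top [505.52 -70.15 135.  ]
tri collar (array([506.77, -70.27,  62.93]), np.float64(2.0176647081944816)) butt (array([506.2 , -70.73, 133.93]), np.float64(1.2097911399819405))
[-0.55 -0.84] [ 0.84 -0.55]
39 -13 [491.38 136.22] [276.96 207.27] [276.61 203.35]
39 13 [477.19 114.43] [277.   213.28] [286.14 209.84]
13 -13 [469.59 150.4 ] [262.23 207.42] [269.92 212.85]
13 13 [455.4  128.61] [261.88 213.45] [279.47 219.38]
-13 -13 [447.8  164.59] [247.45 207.58] [263.16 222.43]
-13 13 [433.61 142.8 ] [246.71 213.61] [272.75 229.01]
-39 -13 [426.01 178.77] [232.61 207.73] [256.35 232.09]
-39 13 [411.82 156.98] [231.47 213.78] [265.96 238.71]
[array([ 542.47, -373.86,    0.  ]), array([ 503.71, -273.19,  200.  ]), array([ 484.33, -222.86,  300.  ])]
```

Emit:
move_arm:
  rows:
    - [0, -5, -4, 0, 0, 0, 1]
    - [0, -11, -9, 0, 0, 0, 1]
    - [0, -17, -14, 0, 0, 0, 1]
    - [0, -23, -19, 0, 0, 0, 1]
    - [0, -29, -24, 0, 0, 0, 1]
    - [0, -33, -28, 0, 0, 0, 1]
    - [0, -36, -32, 0, 0, 0, 1]
    - [1, -37.5, -37, 0, 0, 0, 1]
    - [3, -38.5, -41, 0, 0, 0, 1]
    - [5, -39.2, -44.5, 0, 0, 0, 1]
    - [5.4, -39.3, -45.5, 0, 0, 0, 1]
    - [5.4, -39.3, -45.5, 0, 0, 0, 1]

```text
clock: 1.6
tool_pos: [505.6, -70.6, 249.4]
tool_rot: [[-0.001, 0.327, -0.945], [0.0, -0.945, -0.327], [-1.0, -0.001, 0.001]]
force: [-0.2, -0.6, 0.4]
grip_width: 85.2
```

Run:
```python
from h import *
from cell import telemetry
im=vision.capture("scene")[:,:,::-1]
cv2.imwrite("pics/s1.png",cv2.resize(im[90:300,210:450],(0,0),fx=2.8,fy=2.8))
s=telemetry.read_state();print(s["clock"],s["tool_pos"],s["tool_rot"],s["q"])
```

```text
1.65 [505.31 -71.2  249.93] [[-0.    0.33 -0.95]
 [-0.   -0.95 -0.33]
 [-1.   -0.    0.  ]] [ 0.46  0.31 -0.45  1.94  0.16  0.93 -1.31]
```

View pics/s1.png

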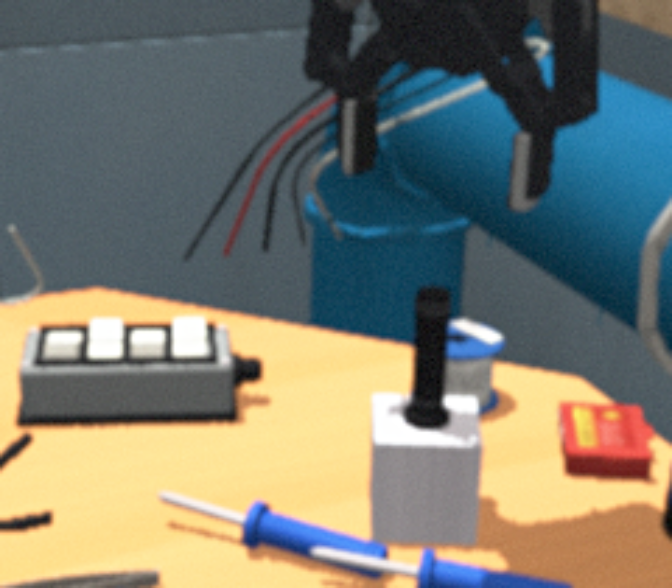

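The second view shows the box and stand as before, with the gripper centred above the stylus (fingertips at crop (357,165) and (527,200), stylus butt at (433,290)). Both blue look-alikes have toppled and lie flat on the desk, out of the way. Now I'll descend and grip.

Emit:
move_arm:
  rows:
    - [3, 0, 0, 0, 0, 0, 1]
    - [6, 0, 0, 0, 0, 0, 1]
    - [8, 0, 0, 0, 0, 0, 1]
    - [8.6, 0, 0, 0, 0, 0, 1]
    - [8.6, 0, 0, 0, 0, 0, 1]
    - [8.6, 0, 0, 0, 0, 0, -1]
    - [8.6, 0, 0, 0, 0, 0, -1]
    - [8.6, 0, 0, 0, 0, 0, -1]
    - [8.6, 0, 0, 0, 0, 0, -1]
    - [8.6, 0, 0, 0, 0, 0, -1]
    - [8.6, 0, 0, 0, 0, 0, -1]
    - [8.6, 0, 0, 0, 0, 0, -1]
    - [8.6, 0, 0, 0, 0, 0, -1]
  force: 60

```text
clock: 3.28
tool_pos: [505.9, -70.6, 164.0]
tool_rot: [[0.0, 0.327, -0.945], [-0.0, -0.945, -0.327], [-1.0, 0.0, -0.0]]
force: [-2.0, -0.4, 5.6]
grip_width: 16.1
```

Emit:
move_arm:
  rows:
    - [-1, 0, 0, 0, 0, 0, -1]
    - [-3, 0, 0, 0, 0, 0, -1]
    - [-6, 0, 0, 0, 0, 0, -1]
    - [-9, 0, 0, 0, 0, 0, -1]
    - [-11, 0, 0, 0, 0, 0, -1]
    - [-11, 0, 0, 0, 0, 0, -1]

```text
clock: 4.03
tool_pos: [506.2, -70.6, 275.4]
tool_rot: [[0.002, 0.327, -0.945], [-0.001, -0.945, -0.327], [-1.0, 0.001, -0.002]]
force: [-0.4, -0.6, -1.7]
grip_width: 16.5
```

Run:
```python
from h import *
from cell import telemetry
im=vision.capture("scene")[:,:,::-1]
cv2.imwrite("pics/s2f.png",im)
cv2.imwrite("pics/s2.png",cv2.resize(im[100:300,210:450],(0,0),fx=3,fy=3,interpolation=cv2.INTER_CUBIC))
s=telemetry.read_state();print(s["clock"],s["tool_pos"],s["force"],s["grip_width"])
p=s["tool_pos"]
for d in (159,104,98):print(d,proj("scene",p-[0,0,d]),(proj("scene",p-[0,0,d])-[210,100])*3)
```

```text
4.075 [505.83 -70.65 274.28] [ 0.18 -0.53 -1.49] 16.85523947259948
159 [363.42 206.88] [460.25 320.65]
104 [365.63 170.92] [466.89 212.77]
98 [365.88 166.87] [467.64 200.6 ]
```

View pics/s2.png

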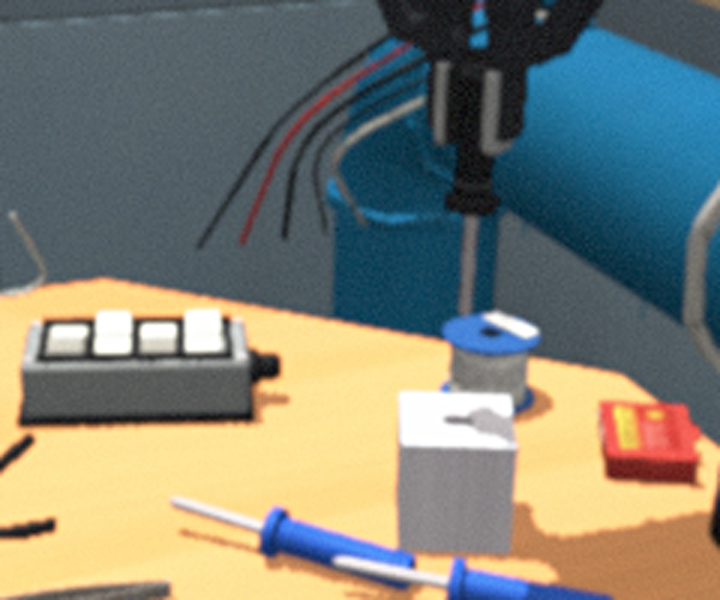

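The stylus hangs upright in the grip, tip at crop (465,320) against a predicted (460,320), so it is 159 mm below the TCP as planned. The rockers haven't changed. Moving over rocker 2.

Emit:
move_arm:
  rows:
    - [0, -3, -0.2, 0, 0, 0, -1]
    - [0, -8, -0.6, 0, 0, 0, -1]
    - [0, -13, -1.1, 0, 0, 0, -1]
    - [0, -17, -1.4, 0, 0, 0, -1]
    - [0, -19.5, -1.7, 0, 0, 0, -1]
    - [0, -20.5, -1.7, 0, 0, 0, -1]
    - [2, -20.5, -1.7, 0, 0, 0, -1]
    - [4, -20.5, -1.7, 0, 0, 0, -1]
    - [5, -20.5, -1.7, 0, 0, 0, -1]
    - [5, -20.5, -1.7, 0, 0, 0, -1]

```text
clock: 5.32
tool_pos: [454.8, 128.2, 223.4]
tool_rot: [[-0.001, 0.326, -0.945], [-0.0, -0.945, -0.326], [-1.0, -0.0, 0.001]]
force: [-0.5, 0.3, -0.9]
grip_width: 16.6
```

Run:
```python
from h import *
from cell import telemetry
im=vision.capture("scene")[:,:,::-1]
cv2.imwrite("pics/s3.png",cv2.resize(im[120:250,200:320],(0,0),fx=4.6,fy=4.6,interpolation=cv2.INTER_CUBIC))
s=telemetry.read_state();p=s["tool_pos"];print(s["clock"],p,s["force"],s["grip_width"])
f=lambda q:(proj("scene",q)-[200,120])*4.6
print("tip",f(p-[0,0,159]),"target now",f([p[0],p[1],48]),"nominal",f([455.4,128.6,48]))
```

```text
5.375 [455.03 128.43 223.98] [-0.4  -0.23 -0.21] 16.250012347903347
tip [282.81 378.71] target now [283.83 420.5 ] nominal [284.44 420.12]
```

View pics/s3.png

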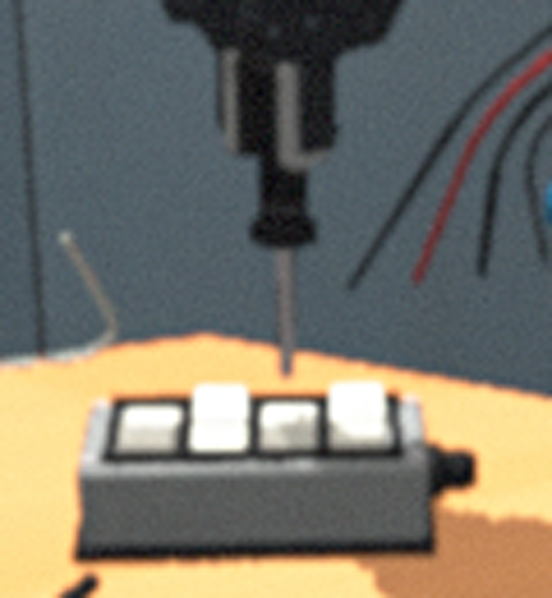

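The tip at (286,375) is over rocker 2's column (262–318), the third from the left and second from the gland. Pressing gently.

Emit:
move_arm:
  rows:
    - [0.7, 0, 0, 0, 0, 0, -1]
    - [1.3, 0, 0, 0, 0, 0, -1]
    - [1.7, 0, 0, 0, 0, 0, -1]
    - [2.0, 0, 0, 0, 0, 0, -1]
    - [2.2, 0, 0, 0, 0, 0, -1]
    - [2.35, 0, 0, 0, 0, 0, -1]
    - [2.35, 0, 0, 0, 0, 0, -1]

```text
clock: 6.25
tool_pos: [454.9, 128.6, 200.4]
tool_rot: [[-0.0, 0.327, -0.945], [-0.0, -0.945, -0.327], [-1.0, -0.0, 0.0]]
force: [-0.7, -1.4, 0.3]
grip_width: 16.7
```

Emit:
move_arm:
  rows:
    - [0.05, 0, 0, 0, 0, 0, -1]
    - [0.1, 0, 0, 0, 0, 0, -1]
    - [0.1, 0, 0, 0, 0, 0, -1]

```text
clock: 6.62
tool_pos: [455.0, 128.7, 199.5]
tool_rot: [[0.0, 0.327, -0.945], [0.0, -0.945, -0.327], [-1.0, -0.0, -0.0]]
force: [0.2, -1.4, 4.4]
grip_width: 16.7
```

Run:
```python
from h import *
from cell import telemetry
im=vision.capture("scene")[:,:,::-1]
cv2.imwrite("pics/s4.png",cv2.resize(im[120:250,200:320],(0,0),fx=4.6,fy=4.6,interpolation=cv2.INTER_CUBIC))
s=telemetry.read_state();print(s["clock"],s["tool_pos"],s["force"])
```

```text
6.675 [454.97 128.75 199.48] [-0.53 -1.78  3.82]
```

View pics/s4.png

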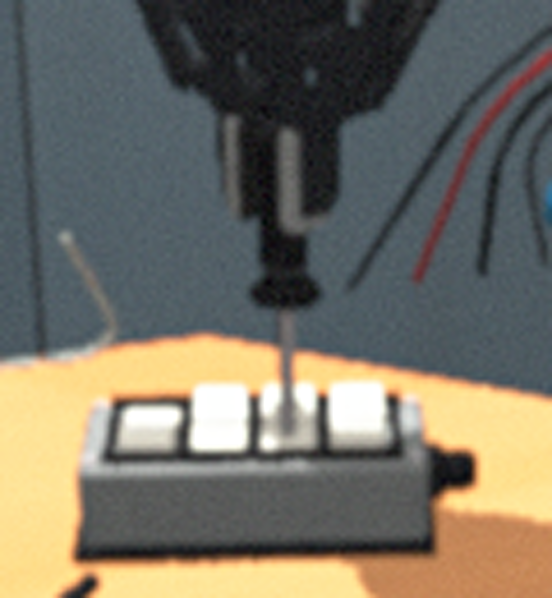

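Rocker 2 now looks like its neighbours 1 and 3, with its far half raised at (290,390), and the tip is on its near half at (287,430). I'll push a bit further to be sure it reaches its stop.

Emit:
move_arm:
  rows:
    - [0.1, 0, 0, 0, 0, 0, -1]
    - [0.1, 0, 0, 0, 0, 0, -1]

```text
clock: 6.92
tool_pos: [455.3, 128.9, 198.8]
tool_rot: [[0.001, 0.327, -0.945], [0.0, -0.945, -0.327], [-1.0, 0.0, -0.001]]
force: [-2.1, -1.7, 11.5]
grip_width: 16.7
```

It's at the hard stop (11 N). Lifting and going back above the stand.

Emit:
move_arm:
  rows:
    - [-2, 0, 0, 0, 0, 0, -1]
    - [-5, 0, 0, 0, 0, 0, -1]
    - [-8, 0, 0, 0, 0, 0, -1]
    - [-8, 4, 0.3, 0, 0, 0, -1]
    - [-8, 9, 0.7, 0, 0, 0, -1]
    - [-8, 14, 1.1, 0, 0, 0, -1]
    - [-8, 18, 1.5, 0, 0, 0, -1]
    - [-8, 20.5, 1.7, 0, 0, 0, -1]
    - [-8, 20.5, 1.7, 0, 0, 0, -1]
    - [-8, 20.5, 1.7, 0, 0, 0, -1]

```text
clock: 8.18
tool_pos: [505.7, -69.9, 278.2]
tool_rot: [[-0.0, 0.327, -0.945], [0.0, -0.945, -0.327], [-1.0, -0.001, 0.0]]
force: [0.7, 0.4, -0.4]
grip_width: 17.1
```

Run:
```python
from h import *
from cell import telemetry
im=vision.capture("scene")[:,:,::-1]
cv2.imwrite("pics/s5.png",cv2.resize(im[100:300,210:450],(0,0),fx=3,fy=3,interpolation=cv2.INTER_CUBIC))
s=telemetry.read_state();print(s["clock"],s["tool_pos"],s["force"])
```

```text
8.225 [505.68 -69.71 278.29] [-0.55  0.39 -0.79]
```

View pics/s5.png

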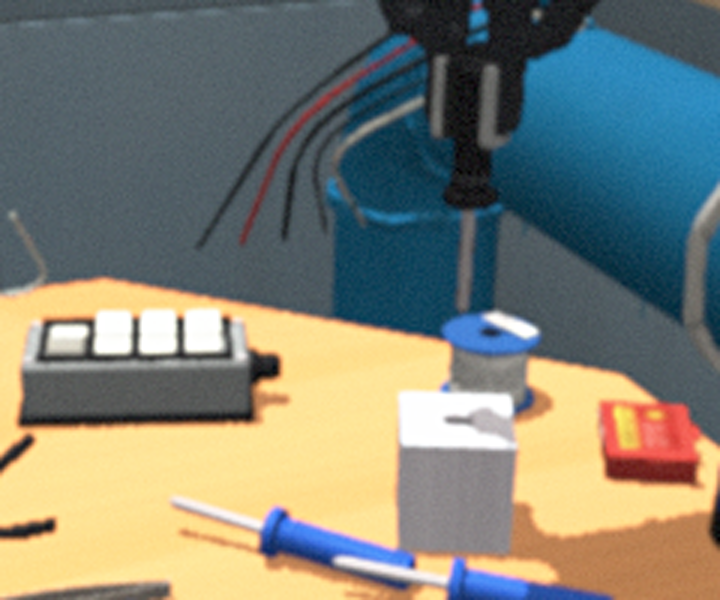

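Rockers 2 and 3 and 1 now match, rocker 4 is unchanged, and the stylus is upright over the stand. I'll lower it and check forces.

Emit:
move_arm:
  rows:
    - [2.5, 0, -0.1, 0, 0, 0, -1]
    - [4.5, 0, -0.1, 0, 0, 0, -1]
    - [5.6, 0, -0.1, 0, 0, 0, -1]
    - [6.6, 0, -0.1, 0, 0, 0, -1]
    - [7.6, 0, -0.1, 0, 0, 0, -1]
    - [7.6, 0, -0.1, 0, 0, 0, -1]

```text
clock: 8.98
tool_pos: [506.6, -70.2, 201.9]
tool_rot: [[-0.001, 0.327, -0.945], [0.0, -0.945, -0.327], [-1.0, -0.001, 0.001]]
force: [0.5, -1.0, -0.5]
grip_width: 16.7
```

The tip is about 17 mm inside the hole with no contact force. Continuing to the collar.

Emit:
move_arm:
  rows:
    - [1, 0, 0, 0, 0, 0, -1]
    - [2, 0, 0, 0, 0, 0, -1]
    - [3, 0, 0, 0, 0, 0, -1]
    - [3.5, 0, 0, 0, 0, 0, -1]
    - [3.65, 0, 0, 0, 0, 0, -1]
    - [3.65, 0, 0, 0, 0, 0, -1]

```text
clock: 9.72
tool_pos: [506.8, -70.3, 166.0]
tool_rot: [[0.0, 0.327, -0.945], [0.0, -0.945, -0.327], [-1.0, -0.0, -0.0]]
force: [-0.7, 0.1, -1.0]
grip_width: 16.7
```

Emit:
move_arm:
  rows:
    - [0.1, 0, 0, 0, 0, 0, -1]
    - [0.2, 0, 0, 0, 0, 0, -1]
    - [0.2, 0, 0, 0, 0, 0, -1]

```text
clock: 10.1
tool_pos: [506.9, -70.3, 164.1]
tool_rot: [[0.0, 0.327, -0.945], [-0.0, -0.945, -0.327], [-1.0, 0.0, -0.0]]
force: [0.0, -0.6, 2.4]
grip_width: 16.4
```

The collar is on the stand. Opening gradually, then rising straight up.

Emit:
move_arm:
  rows:
    - [0, 0, 0, 0, 0, 0, -0.5]
    - [0, 0, 0, 0, 0, 0, -0.4]
    - [0, 0, 0, 0, 0, 0, -0.2]
    - [0, 0, 0, 0, 0, 0, 0.2]
    - [0, 0, 0, 0, 0, 0, 0.6]
    - [0, 0, 0, 0, 0, 0, 1]
    - [0, 0, 0, 0, 0, 0, 1]
    - [0, 0, 0, 0, 0, 0, 1]
    - [-2, 0, 0, 0, 0, 0, 1]
    - [-5, 0, 0, 0, 0, 0, 1]
    - [-9, 0, 0, 0, 0, 0, 1]
    - [-13, 0, 0, 0, 0, 0, 1]
    - [-13, 0, 0, 0, 0, 0, 1]
    - [-13, 0, 0, 0, 0, 0, 1]

```text
clock: 11.85
tool_pos: [506.5, -70.3, 293.4]
tool_rot: [[-0.0, 0.327, -0.945], [-0.0, -0.945, -0.327], [-1.0, -0.0, 0.0]]
force: [-0.1, 0.5, -0.1]
grip_width: 85.4
```

Run:
```python
from h import *
from cell import telemetry
im=vision.capture("scene")[:,:,::-1]
cv2.imwrite("pics/s6.png",cv2.resize(im[100:300,210:450],(0,0),fx=3,fy=3,interpolation=cv2.INTER_CUBIC))
s=telemetry.read_state();print(s["clock"],s["tool_pos"],s["force"],s["grip_width"])
```

```text
11.9 [506.41 -70.3  293.05] [-0.48  0.15 -0.38] 85.63243315245172
```

View pics/s6.png

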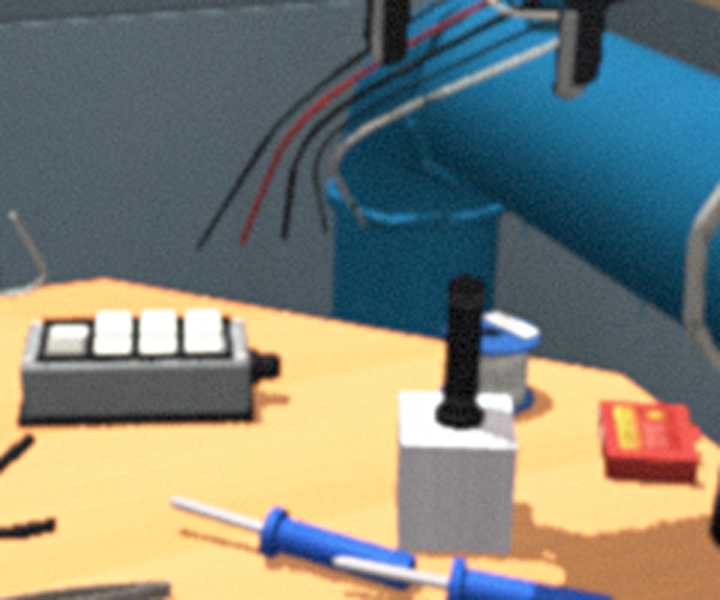

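The stylus stands upright with its collar on the stand at (460,412). Rockers 1–3 share one tilt, rocker 4 is unchanged, and the gripper is clear. Handing in.

```bash
python3 -c "
from cell import bot; bot.sign_off()"
```

```text
the job is handed in; nothing more can be done
```

The job is done and handed in at about 12 s of the allowed 48 s. I took the black stylus out of its stand and used its tip to press down the raised (+x) end of rocker 2 until it hit its stop. I then put the stylus back in the stand.

- **Rockers:** the last picture shows rocker 2 tipped over to match rockers 1 and 3, and rocker 4 as it was. Force rose from about 4 N to 11 N at the end of the press, as expected at the hard stop. Joint angles can't be read, so the rockers were judged by picture and force only.
- **Stylus:** it stands upright in its stand with the collar on the top. I felt 2.4 N of contact before letting go.
- **Gripper:** it is open and about 130 mm above where it released, touching nothing.
- **Look-alikes:** the two blue styluses, standing in the first pictures, were lying flat on the desk by the time the arm first reached the stand. My planned path didn't go near them, but I didn't see them fall. They were still on the desk in the last picture.

No check failed. The only mismatch was about 2 mm between the camera view and the arm's own position, which is within the calibration's stated accuracy.

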